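# Set out steel offcuts on their marked plates for tack welding

## Robot

A 6-joint arm with a two-finger parallel gripper is mounted at the origin on the work surface. World frame = base frame: x ahead of the robot, y to its left, z up, the work surface at z = 0. Lengths are in m, angles in rad, forces in N, time in s.
With the tool pointing down it reaches from about 0.35 to 0.975 m from the base axis. Payload 17.4 kg.
Tool frame: the origin (TCP) lies at the very end of the fingers, on their centre line; the grasp point (between the pads) lies 19 mm behind it; z points along the fingers, y is the line along which they close (so a half turn about z gives the same grasp; the last joint's range is limited). The gripper opens to 85 mm and grips with 20 to 120 N. Pads are 22 mm wide; open, the fingers measure 114 mm over their backs; the gripper's body (76 mm by 85 mm) begins 54 mm behind the grasp point. The pads swing forward as they close: fully open they stand 13 mm farther back than shut.
Start: joints at [-1.22, 0.116, 1.442, -0, 1.584, -0.038], TCP at [0.256, -0.625, 0.231] pointing down, gripper open.
Joint ranges: [-2.83, 2.83], [-0.83, 2.19], [0.07, 2.5], [-1.14, 4.28], [0.01, 3], [-2.97, 2.97]. Speed limits (rad/s): [1.89, 1.89, 2.22, 3.14, 3.14, 3.14].

## Interface

Orientations are given as a unit quaternion [w, x, y, z].
In Python, from cell import readout, get_image, camera_info, ticket gives the robot as it stands.
- The arm moves only by the tool step_arm, never from a script. Its argument "deltas" is text: rows parted by semicolons, each of 4 numbers parted by spaces: the shift along the tool's x, y, z in m, then the turn about the tool's z in rad. In form: x y z turn; .... A call has 1 to 5 rows; each row shifts and turns the commanded pose from where the row before left it, along the tool's axes as they then stand; what a row does not reach is not made up. A row lasts 1/8 s, in which the tool goes at most 62.5 mm and 10.7 degrees, less where a joint would pass 70% of its speed; a pose out of reach is approached as far as the arm can. A call is refused whole if a number of a shift passes 0.0625 or a number of a turn 0.188, either way. A call with a gripper value outside its range is refused whole. "gripper" is the opening, from 0 (shut) to 1 (fully open), set as the call begins (left out, the last holds). The fingers move at their own pace and stop on an object; "newtons" is the grip in N (left out, the last holds). Time passes only in rows, so rows that do not move let the fingers close. It gives the time, the measured TCP pose, the force, the opening and the grip force at its end, in the units of the state.
- readout.get_obs(): the state, without advancing time (a new reading comes with each control period).
- get_image(name): name is "scene" or "top" or "wrist"; returns (picture, depth): 480x640x3 uint8, red, green, blue; 480x640 float32, m along the optical axis (not along the pixel's ray), 0 where there is no reading.
- camera_info(name): a dict with "mtx" (3x3 intrinsics, pixels), "world_to_cam" (4x4, takes a point from world to camera coordinates). Camera axes: x right, y down, z forward; pixel columns grow to the right and rows downward; lengths in m; the calibration is good to about 2 mm. A picture is of the moment at which its call begins: read the wrist's pose just before it. camera_info takes no time and is no camera call; for the wrist camera it gives the pose at the moment of the call.
- ticket.job_done(): hands the job in; it is judged then, once.
The state is a dict: "time_s": time; "joints": joint angles; "joint_velocities": joint speeds; "effort": joint torques, N m; "ee_pos": TCP position; "ee_rot": TCP orientation; "ft_force": force on the tool from outside, world axes, zero at the start; "ft_torque": the same for the moment, N m; "grip_width": finger opening in m; "grip_force": force on a finger pad.
Only numpy, scipy, OpenCV 4.12 (cv2) and the standard library are available. Lean on these libraries where they do the work, as an engineer would, in place of code of your own. Each camera call takes 0.05 s, during which the arm holds its last target. There are 200 camera calls.

## Task

Set out the four workpieces for tack welding: stand each one upright on the black plate whose white silhouette has the shape of its base, centred on the silhouette and turned to match it, and let go. Leave the tape measure standing where it is.

Things in the scene. Friction and masses are not known exactly. Their poses are not given: they have to be found in the camera images.
- round_foot: Brass-coloured handrail foot: round flange 70 mm across and 8 mm thick with a pipe of 42 mm outside diameter standing on its centre, 55 mm tall overall, open at the top; about 0.4 kg. Grip the pipe, above the flange. Origin: centre of the underside of the flange, z up along the pipe. It starts upright; its yaw does not matter.
- square_shoe: Blue post shoe: square base plate 64 x 64 mm, 8 mm thick, with a square tube 40 x 40 mm (outside) standing on its centre, sides parallel to the base, 55 mm tall overall, open at the top; about 0.45 kg. Grip the tube, above the base plate. Origin: centre of the underside, z up, x and y square to its sides. It starts upright. Any of its four quarter turns matches.
- channel: Green U-channel offcut 80 mm long (along its x), 36 mm wide (along its y) and 36 mm tall, 5 mm wall, lying on its closed base with the open side up; about 0.25 kg. Grip it across its 36 mm width. Origin: centre of the underside, z up. It starts base down. Either way round matches.
- h_section: Red-brown H-beam offcut standing on end, 55 mm tall: two flanges 56 mm wide (along its y) and 8 mm thick whose outer faces are 50 mm apart (along its x), joined by an 8 mm web along x; about 0.5 kg. Grip it across the two flanges (50 mm) or on the web. Origin: centre of the underside, z up. It starts standing on end. Either way round matches.
- round_plate: Fixed black plate 104 x 104 mm, 6 mm thick, lying flat, with a white painted silhouette in its middle: a disc 74 mm across, for the round foot. Origin: centre of its underside, z up (its top face is at z = 6 mm); x and y run along the plate's sides.
- square_plate: Fixed black plate 104 x 104 mm, 6 mm thick, lying flat, with a white painted silhouette in its middle: a square 68 x 68 mm, parallel to the plate's sides, for the square shoe. Origin: centre of its underside, z up (its top face is at z = 6 mm); x and y run along the plate's sides.
- channel_plate: Fixed black plate 104 x 104 mm, 6 mm thick, lying flat, with a white painted silhouette in its middle: a bar 84 mm along the plate's x and 40 mm along its y, for the U-channel, whose length goes along the bar. Origin: centre of its underside, z up (its top face is at z = 6 mm); x and y run along the plate's sides.
- h_plate: Fixed black plate 104 x 104 mm, 6 mm thick, lying flat, with a white painted silhouette in its middle: a letter-H shape, 54 mm along the plate's x (across its two flange strokes) and 60 mm along its y (the length of the flange strokes), for the H-beam offcut, whose x goes along the plate's x. Origin: centre of its underside, z up (its top face is at z = 6 mm); x and y run along the plate's sides.
- tape: Black tape measure with yellow discs on its sides, 64 mm (x) by 36 mm (y), 58 mm tall, standing loose among the workpieces; not to be disturbed. Origin: centre of its underside, z up.
There are look-alikes about, which are no part of the job. What is shaped like the channel_plate but turquoise is not meant. Of the things that look like the square_shoe, take the one that is farthest to the robot's right at the start.

How it is judged:
At the end, for the whole second after the job is handed in: Each workpiece rests upright (within 0.1 rad) on its own plate, centred within 12 mm and, except the round foot, turned to the silhouette within 0.22 rad (quarter turns allowed for the shoe, half turns for channel and H-beam), released and still (horizontal distance between round_foot and round_plate below 0.012 m and z of round_foot in the frame of round_plate between 0.003 and 0.01 m and angle between each of round_foot, square_shoe, channel, h_section's own z axis and vertical below 0.1 rad and linear speed of each of round_foot, square_shoe, channel, h_section below 0.02 m/s and angular speed of each of round_foot, square_shoe, channel, h_section below 0.1 rad/s and horizontal distance between square_shoe and square_plate below 0.012 m and z of square_shoe in the frame of square_plate between 0.003 and 0.01 m and (angle between the x axis of square_shoe and the x axis of square_plate, either way round below 0.22 rad or angle between the x axis of square_shoe and the y axis of square_plate, either way round below 0.22 rad) and horizontal distance between channel and channel_plate below 0.012 m and z of channel in the frame of channel_plate between 0.003 and 0.01 m and angle between the x axis of channel and the x axis of channel_plate, either way round below 0.22 rad and horizontal distance between h_section and h_plate below 0.012 m and z of h_section in the frame of h_plate between 0.003 and 0.01 m and angle between the x axis of h_section and the x axis of h_plate, either way round below 0.22 rad); the robot touches nothing.
It fails at once if the tape measure is pushed more than 25 mm or tipped over (distance of tape from where it was at the start of the episode above 0.025 m or angle between tape's own z axis and vertical above 0.6 rad).
It also fails if it takes over 120 s, if anything falls off the work surface, if the arm or the gripper's body presses on something with over 40 N, if the wrist force passes 120 N, or if a joint passes its speed limit or range.

## Working session

There is one attempt and no reset: what is moved stays moved. The work goes in short steps, Python scripts to look and compute and a tool call to move; the robot and the scene stay as the last step left them, time stands still between calls to the robot, and variables do not carry over. Pictures are saved under pics/ and viewed, at most 14 in all, crops included, and the job is handed in when it is done.

Besides the shell and the picture viewer there is one more tool, called after "Request:" as name(argument=value, ...), one argument or row to a line, values as JSON. step_arm: Moves the arm, as the interface text tells. Its arguments: {"type":"object","properties":{"deltas":{"type":"string"},"gripper":{"type":"number"},"newtons":{"type":"number"}},"required":["deltas"]}

```bash
mkdir -p pics; python3 - <<'E'
from cell import readout,get_image,camera_info
import cv2,numpy as np
print({k:np.round(v,3) for k,v in readout.get_obs().items()})
for n in("top","scene"):
    i,d=get_image(n);c=camera_info(n);print(n,np.round(c["mtx"],1).tolist(),np.round(c["world_to_cam"],3).tolist(),(d>0).mean())
    cv2.imwrite(f"pics/{n}0.png",i[...,::-1]);np.save(f"{n}_d.npy",d)
E
```

```text
{'time_s': np.float64(0.0), 'joints': array([-1.22 ,  0.117,  1.442, -0.   ,  1.584, -0.038]), 'joint_velocities': array([ 0.001, -0.001, -0.   ,  0.   , -0.   ,  0.   ]), 'effort': array([ 1.0000e-03, -7.3198e+01, -6.3249e+01,  0.0000e+00,  6.0000e-03,
       -0.0000e+00]), 'ee_pos': array([ 0.256, -0.624,  0.231]), 'ee_rot': array([-0.001,  0.981,  0.193, -0.   ]), 'ft_force': array([ 0.43 ,  0.163, -0.631]), 'ft_torque': array([0.01 , 0.019, 0.022]), 'grip_force': np.float64(0.0), 'grip_width': np.float64(0.086)}
top [[505.9, 0.0, 320.5], [0.0, 505.9, 232.7], [0.0, 0.0, 1.0]] [[-0.025, -1.0, -0.005, -0.018], [-0.995, 0.026, -0.096, 0.44], [0.096, 0.003, -0.995, 1.345], [0.0, 0.0, 0.0, 1.0]] 0.9962337239583333
scene [[511.4, 0.0, 319.8], [0.0, 511.4, 239.1], [0.0, 0.0, 1.0]] [[0.75, 0.661, -0.001, -0.282], [0.432, -0.492, -0.756, -0.157], [-0.5, 0.567, -0.655, 1.472], [0.0, 0.0, 0.0, 1.0]] 0.996044921875
```

View pics/top0.png

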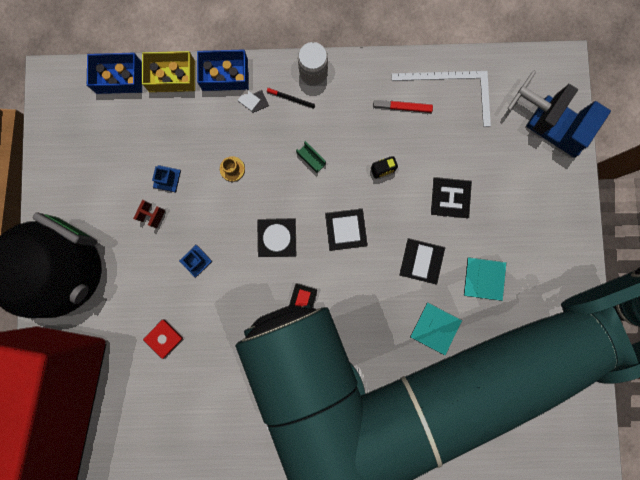

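View pics/scene0.png

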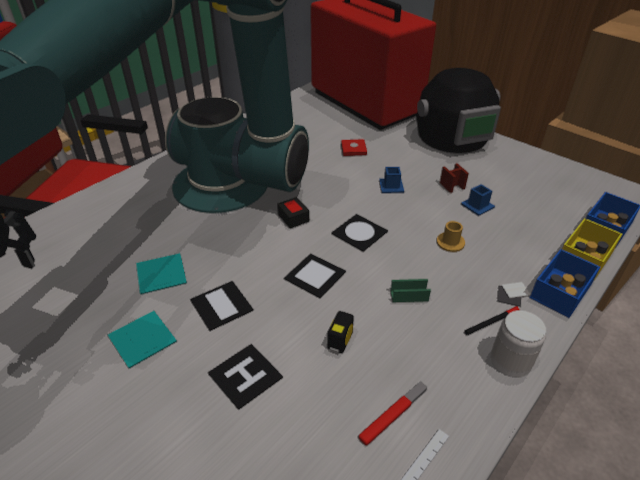

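The top picture shows the base at about (314,398), with image left being the robot's left. The workpieces are:
- Round foot at (232,168).
- Channel at (311,157).
- H-section at (150,214).
- Blue shoes at (166,179) and (195,261). The second is farther right, so it is the one to take.

The plates are disc (277,237), square (346,229), bar (422,261) and H (451,197). The tape is at (384,168). The scene view shows the same layout.

```bash
cat > h.py <<'E'
import numpy as np,cv2
from cell import camera_info
def world(n,d):
    c=camera_info(n);K=c["mtx"];T=np.linalg.inv(c["world_to_cam"])
    v,u=np.mgrid[:480,:640];p=np.stack([(u-K[0][2])/K[0][0]*d,(v-K[1][2])/K[1][1]*d,d,np.ones_like(d)],-1)
    return (p@np.array(T).T)[...,:3]
def rect(p):
    (x,y),(w,h),a=cv2.minAreaRect((p[:,:2]*1000).astype(np.float32));
    return f"c=({x:.0f},{y:.0f}) size=({w:.0f},{h:.0f}) ang_w={a:.1f}deg"
E
python3 - <<'E'
from h import *
px={"round_foot":(232,168),"shoe":(195,261),"shoe_other":(166,179),"channel":(311,157),"h":(150,214),"tape":(384,168),"P_round":(277,237),"P_sq":(346,229),"P_ch":(422,261),"P_h":(451,197)}
W={};I={}
for n in("top","scene"):
    W[n]=world(n,np.load(f"{n}_d.npy"));I[n]=cv2.cvtColor(cv2.imread(f"pics/{n}0.png"),cv2.COLOR_BGR2HSV)
c0={k:W["top"][v-3:v+4,u-3:u+4,:2].mean((0,1)) for k,(u,v) in px.items()}
for k,c in c0.items():
    for n in W:
        w=W[n];r=np.hypot(*(w[...,:2]-c).transpose(2,0,1))
        s,v=I[n][...,1],I[n][...,2]
        if k[:2]=="P_":
            m=(r<.065)&(v>120)&(w[...,2]<.03)
            m2=(r<.08)&(v<60)&(w[...,2]<.03)
            # keep blob nearest centre
            nl,l,st,ce=cv2.connectedComponentsWithStats(m.astype(np.uint8))
            i=max(range(1,nl),key=lambda i:st[i,4]*(r[l==i].min()<.012));m=l==i
            p=w[m];print(k,n,m.sum(),rect(p),"z med",np.median(p[:,2]).round(4),"black",rect(w[m2]))
        else:
            m=(r<.06)&(w[...,2]>.012 if k in("tape","channel","h") else w[...,2]>.005)
            if k!="tape": m&=s>70
            p=w[m];print(k,n,m.sum(),rect(p),"ztop",np.percentile(p[:,2],[50,97]).round(3))
            q=p[p[:,2]>np.percentile(p[:,2],97)-.008];print("    top:",rect(q))
E
```

```text
round_foot top 454 c=(624,210) size=(67,69) ang_w=33.8deg ztop [0.012 0.058]
    top: c=(626,211) size=(40,41) ang_w=79.2deg
round_foot scene 599 c=(627,203) size=(68,61) ang_w=16.6deg ztop [0.025 0.055]
    top: c=(624,210) size=(41,45) ang_w=53.1deg
shoe top 518 c=(373,313) size=(63,64) ang_w=43.0deg ztop [0.014 0.058]
    top: c=(374,313) size=(41,41) ang_w=42.5deg
shoe scene 476 c=(374,309) size=(63,64) ang_w=40.2deg ztop [0.03  0.056]
    top: c=(373,311) size=(39,48) ang_w=39.2deg
shoe_other top 526 c=(603,392) size=(65,63) ang_w=76.9deg ztop [0.018 0.058]
    top: c=(604,393) size=(42,41) ang_w=77.4deg
shoe_other scene 574 c=(603,389) size=(66,65) ang_w=74.7deg ztop [0.03  0.056]
    top: c=(602,390) size=(48,43) ang_w=77.3deg
channel top 166 c=(648,-8) size=(78,35) ang_w=43.1deg ztop [0.033 0.04 ]
    top: c=(648,-8) size=(75,35) ang_w=43.1deg
channel scene 652 c=(649,-11) size=(79,40) ang_w=43.7deg ztop [0.027 0.038]
    top: c=(649,-11) size=(78,40) ang_w=44.1deg
h top 371 c=(502,432) size=(53,56) ang_w=63.9deg ztop [0.051 0.059]
    top: c=(503,431) size=(52,55) ang_w=65.7
[... 569 characters left out ...]
(106,112) ang_w=0.8deg
P_sq top 616 c=(450,-99) size=(69,68) ang_w=5.5deg z med 0.0075 black c=(449,-98) size=(103,103) ang_w=5.6deg
P_sq scene 600 c=(447,-99) size=(70,72) ang_w=6.0deg z med 0.007 black c=(449,-98) size=(106,112) ang_w=5.1deg
P_ch top 458 c=(358,-303) size=(40,84) ang_w=74.9deg z med 0.0074 black c=(357,-302) size=(105,103) ang_w=75.1deg
P_ch scene 526 c=(357,-304) size=(40,88) ang_w=74.1deg z med 0.0073 black c=(357,-303) size=(106,109) ang_w=75.1deg
P_h top 237 c=(530,-390) size=(60,54) ang_w=83.6deg z med 0.0072 black c=(529,-390) size=(106,103) ang_w=83.3deg
P_h scene 404 c=(528,-391) size=(60,56) ang_w=84.0deg z med 0.007 black c=(530,-390) size=(107,106) ang_w=82.6deg
```

```bash
cat > go.py <<'E'
import sys,numpy as np
from cell import readout
from scipy.spatial.transform import Rotation as R
o=readout.get_obs();q=o["ee_rot"];r=R.from_quat([q[1],q[2],q[3],q[0]]).as_matrix()
phi=np.degrees(np.arctan2(r[1,0],r[0,0]));p=np.array(o["ee_pos"])
print(f"t={o['time_s']:.2f} p={np.round(p,4)} phi={phi:.1f} tilt={np.degrees(np.arccos(-r[2,2])):.2f} w={o['grip_width']:.4f}")
for a in sys.argv[1:]:   # x,y,z,phi targets in turn: turn first, then shift
    x,y,z,f=map(float,a.split(","));t=np.radians(-((f-phi+180)%360-180));F=np.radians(f)
    d=np.array([x,y,z])-p;dx,dy=d[0]*np.cos(F)+d[1]*np.sin(F),d[0]*np.sin(F)-d[1]*np.cos(F)
    v=np.array([dx,dy,-d[2]]);n=max(1,int(np.ceil(np.linalg.norm(v)/.06)));m=int(np.ceil(abs(t)/.18))
    print(f"-> turn {t:.3f}: {m} x {t/max(m,1):.4f}; shift {np.round(v,4)}: {n} x {np.round(v/n,4)}")
    p=np.array([x,y,z]);phi=f
E
python3 - <<'E'
import cv2,numpy as np
i=cv2.imread("pics/top0.png")
f=lambda u,v:cv2.resize(i[v-30:v+30,u-30:u+30],(390,390),interpolation=cv2.INTER_CUBIC)
cv2.imwrite("pics/hh.png",np.hstack([f(150,214),f(451,197)]))
E
python3 go.py 0.6485,-0.0095,0.12,43.3
```

```text
t=0.10 p=[ 0.2558 -0.6245  0.2307] phi=22.3 tilt=0.06 w=0.0853
-> turn -0.367: 3 x -0.1223; shift [ 0.7076 -0.1782  0.1107]: 13 x [ 0.0544 -0.0137  0.0085]
```

View pics/hh.png

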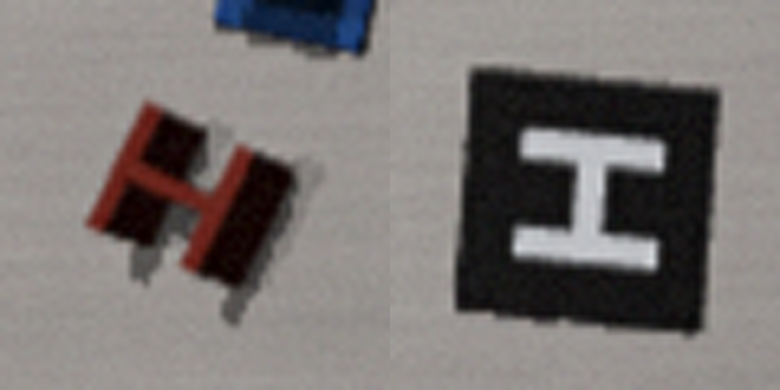

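The crop shows the workpiece's flange strokes running up-right, from (90,225) to (150,100). That puts its x axis at about 65°. The plate's strokes run nearly along the image horizontal, so its x axis is at about -6.4°. Both agree with the rectangle fits.

Request:
step_arm(
  deltas="0 0 0 -0.122; 0 0 0 -0.122; 0 0 0 -0.122; 0.054 -0.014 0.008 0; 0.054 -0.014 0.008 0",
  gripper=1,
  newtons=50,
)

```text
time_s: 0.72
ee_pos: [0.3156, -0.5291, 0.2145]
ee_rot: [-0.0, 0.93, 0.368, 0.0]
ft_force: [0.8, -0.4, -0.2]
grip_width: 0.0852
grip_force: 0.0
```

Request:
step_arm(
  deltas="0.054 -0.014 0.008 0; 0.054 -0.014 0.008 0; 0.054 -0.014 0.008 0; 0.054 -0.014 0.008 0; 0.054 -0.014 0.008 0",
)

```text
time_s: 1.35
ee_pos: [0.4646, -0.2926, 0.1749]
ee_rot: [-0.0, 0.93, 0.368, -0.0]
ft_force: [1.0, -0.8, 0.3]
grip_width: 0.0853
grip_force: 0.0
```

Request:
step_arm(
  deltas="0.054 -0.014 0.008 0; 0.054 -0.014 0.008 0; 0.054 -0.014 0.008 0; 0.054 -0.014 0.008 0; 0.054 -0.014 0.008 0",
)

```text
time_s: 1.98
ee_pos: [0.6134, -0.0565, 0.1349]
ee_rot: [-0.0, 0.93, 0.369, -0.0]
ft_force: [0.8, -1.4, 0.5]
grip_width: 0.0851
grip_force: 0.0
```

```bash
python3 go.py 0.6485,-0.0095,0.12,43.3 0.6485,-0.0095,0.013,43.3; python3 -c "
from cell import get_image
import cv2;i,d=get_image('wrist');cv2.imwrite('pics/w1.png',i[...,::-1])"
```

```text
t=1.98 p=[ 0.6134 -0.0565  0.1349] phi=43.3 tilt=0.01 w=0.0851
-> turn -0.001: 1 x -0.0009; shift [ 0.0578 -0.0102  0.0149]: 2 x [ 0.0289 -0.0051  0.0074]
-> turn -0.000: 0 x -0.0000; shift [0.    0.    0.107]: 2 x [0.     0.     0.0535]
```

View pics/w1.png

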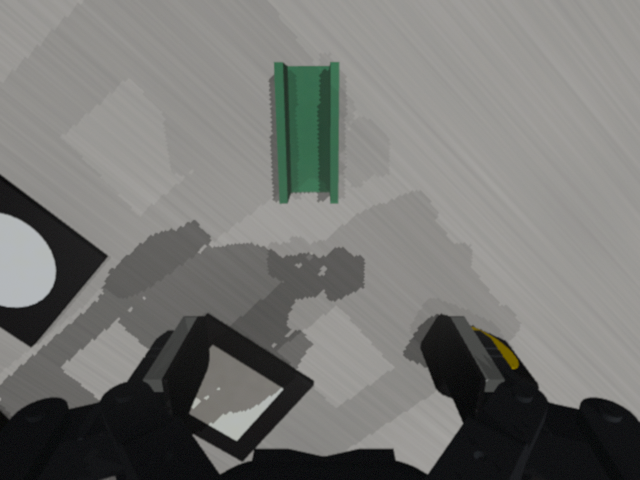

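The wrist view shows the channel at (307,132), upright in the frame and so lined up with the tool. Moving in to grasp it.

Request:
step_arm(
  deltas="0.029 -0.005 0.007 0; 0.029 -0.005 0.008 0; 0 0 0.05 0; 0 0 0.05 0; 0 0 0.012 0",
)

```text
time_s: 2.65
ee_pos: [0.6462, -0.0111, 0.0048]
ee_rot: [-0.001, 0.93, 0.369, -0.002]
ft_force: [0.4, 0.8, 0.3]
grip_width: 0.0852
grip_force: 0.0
```

Request:
step_arm(
  deltas="0 0 0 0; 0 0 0 0; 0 0 0 0; 0 0 0 0; 0 0 0 0",
  gripper=0,
)

```text
time_s: 3.28
ee_pos: [0.6492, -0.0114, 0.0105]
ee_rot: [0.001, 0.93, 0.368, 0.001]
ft_force: [-1.2, -0.3, 6.5]
grip_width: 0.0353
grip_force: 51.1
```

Request:
step_arm(
  deltas="0 0 0 0; 0 0 0 0; 0 0 -0.02 0; 0 0 -0.03 0; 0 0 -0.04 0",
)

```text
time_s: 3.9
ee_pos: [0.6478, -0.0112, 0.1003]
ee_rot: [-0.0, 0.93, 0.368, -0.0]
ft_force: [0.1, -0.3, -1.5]
grip_width: 0.0353
grip_force: 50.4
```

```bash
python3 go.py 0.6485,-0.0095,0.14,43.3 0.3575,-0.3035,0.14,-15 0.3575,-0.3035,0.015,-15
```

```text
t=3.90 p=[ 0.6478 -0.0112  0.1003] phi=43.2 tilt=0.02 w=0.0353
-> turn -0.001: 1 x -0.0010; shift [ 0.0017 -0.0008 -0.0397]: 1 x [ 0.0017 -0.0008 -0.0397]
-> turn 1.018: 6 x 0.1696; shift [-0.205   0.3593 -0.    ]: 7 x [-0.0293  0.0513 -0.    ]
-> turn -0.000: 0 x -0.0000; shift [ 0.    -0.     0.125]: 3 x [ 0.     -0.      0.0417]
```

Request:
step_arm(
  deltas="0 0 -0.04 0.17; 0 0 0 0.17; 0 0 0 0.17; 0 0 0 0.17; 0 0 0 0.17",
)

```text
time_s: 4.53
ee_pos: [0.6482, -0.0113, 0.1401]
ee_rot: [0.0, 0.999, -0.05, 0.001]
ft_force: [0.6, -0.1, -2.3]
grip_width: 0.0347
grip_force: 50.5
```

Request:
step_arm(
  deltas="0 0 0 0.168; -0.029 0.051 0 0; -0.029 0.051 0 0; -0.029 0.051 0 0; -0.029 0.051 0 0",
)

```text
time_s: 5.15
ee_pos: [0.4817, -0.1791, 0.14]
ee_rot: [0.0, 0.991, -0.131, 0.001]
ft_force: [0.5, -0.4, -1.3]
grip_width: 0.035
grip_force: 50.7
```

Request:
step_arm(
  deltas="-0.029 0.051 0 0; -0.029 0.051 0 0; -0.02 0.035 0 0; -0.01 0.017 0 0; 0 0 0 0",
)

```text
time_s: 5.78
ee_pos: [0.3574, -0.3046, 0.1398]
ee_rot: [0.001, 0.991, -0.132, 0.001]
ft_force: [-0.5, 0.2, -2.6]
grip_width: 0.0353
grip_force: 50.8
```

```bash
python3 go.py 0.3575,-0.3035,0.0175,-15; python3 -c "
from cell import get_image
import cv2;i,d=get_image('wrist');cv2.imwrite('pics/w2.png',i[...,::-1])"
```

```text
t=5.78 p=[ 0.3574 -0.3046  0.1398] phi=-15.2 tilt=0.10 w=0.0353
-> turn -0.003: 1 x -0.0035; shift [-0.0002 -0.0011  0.1223]: 3 x [-0.0001 -0.0004  0.0408]
```

View pics/w2.png

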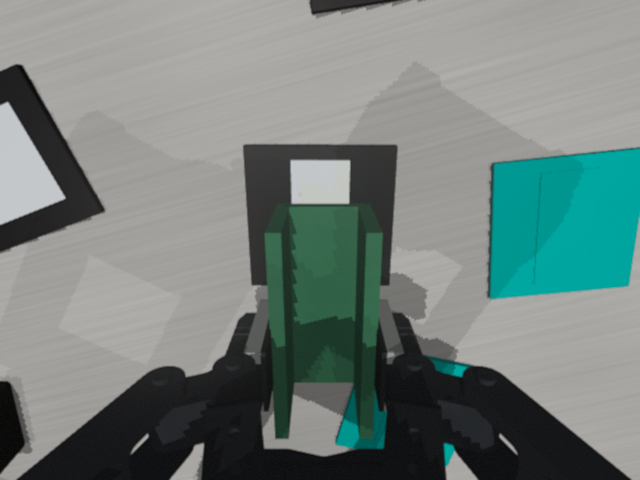

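The channel sits level in the grip and is lined up with the plate: the plate is at (320,215) and its white bar is centred at column 320. Lowering it now.

Request:
step_arm(
  deltas="0 -0.001 0.05 0; 0 0 0.045 0; 0 0 0.018 0; 0 0 0.009 0; 0 0 0 0",
)

```text
time_s: 6.45
ee_pos: [0.3591, -0.3032, 0.0175]
ee_rot: [0.0, 0.991, -0.131, 0.001]
ft_force: [0.4, 0.2, -2.6]
grip_width: 0.0355
grip_force: 51.2
```

Request:
step_arm(
  deltas="0 0 0 0; 0 0 0 0; 0 0 0 0; 0 0 0 0; 0 0 -0.02 0",
  gripper=1,
)

```text
time_s: 7.08
ee_pos: [0.3577, -0.3023, 0.0354]
ee_rot: [-0.001, 0.991, -0.131, -0.001]
ft_force: [0.3, -0.5, 0.5]
grip_width: 0.0856
grip_force: 0.0
```

Request:
step_arm(
  deltas="0 0 -0.04 0; 0 0 -0.05 0; 0 0 -0.05 0; 0 0 0 0",
)

```text
time_s: 7.58
ee_pos: [0.3593, -0.3039, 0.1804]
ee_rot: [0.002, 0.991, -0.131, 0.002]
ft_force: [0.3, -1.1, 0.1]
grip_width: 0.0853
grip_force: 0.0
```

```bash
python3 go.py 0.6245,0.2095,0.12,-15 0.6245,0.2095,0.02,-15; python3 - <<'E'
from h import *
from cell import get_image
i,d=get_image("top");w=world("top",d);h=cv2.cvtColor(i,cv2.COLOR_RGB2HSV)
m=(np.hypot(w[...,0]-.3575,w[...,1]+.303)<.07)&(w[...,2]>.02)&(w[...,2]<.06)&(h[...,1]>70);print(m.sum(),rect(w[m]))
cv2.imwrite("pics/t1.png",i[...,::-1])
E
```

```text
t=7.58 p=[ 0.3593 -0.3039  0.1804] phi=-15.1 tilt=0.35 w=0.0853
-> turn -0.001: 1 x -0.0015; shift [ 0.1233 -0.5645  0.0604]: 10 x [ 0.0123 -0.0565  0.006 ]
-> turn -0.000: 0 x -0.0000; shift [ 0.  -0.   0.1]: 2 x [ 0.   -0.    0.05]
39 c=(362,-310) size=(82,14) ang_w=5.4deg
```

Request:
step_arm(
  deltas="0.012 -0.056 0.006 0; 0.012 -0.056 0.006 0; 0.012 -0.056 0.006 0; 0.012 -0.056 0.006 0; 0.012 -0.056 0.006 0",
)

```text
time_s: 8.25
ee_pos: [0.4892, -0.0462, 0.1448]
ee_rot: [0.0, 0.991, -0.131, -0.001]
ft_force: [0.8, -0.8, -0.5]
grip_width: 0.0856
grip_force: 0.0
```

Request:
step_arm(
  deltas="0.012 -0.056 0.006 0; 0.012 -0.056 0.006 0; 0.012 -0.056 0.006 0; 0.014 -0.056 0.006 0; 0.013 -0.06 0.006 0",
)

```text
time_s: 8.88
ee_pos: [0.624, 0.2113, 0.1144]
ee_rot: [0.0, 0.991, -0.131, -0.001]
ft_force: [0.2, -0.1, 0.8]
grip_width: 0.0851
grip_force: 0.0
```

```bash
python3 go.py 0.6245,0.2095,0.022,-15; python3 -c "
from cell import get_image
import cv2;i,d=get_image('wrist');cv2.imwrite('pics/w3.png',i[...,::-1])"
```

```text
t=8.88 p=[0.624  0.2113 0.1144] phi=-15.1 tilt=0.11 w=0.0851
-> turn -0.001: 1 x -0.0015; shift [0.001  0.0016 0.0924]: 2 x [0.0005 0.0008 0.0462]
```

View pics/w3.png

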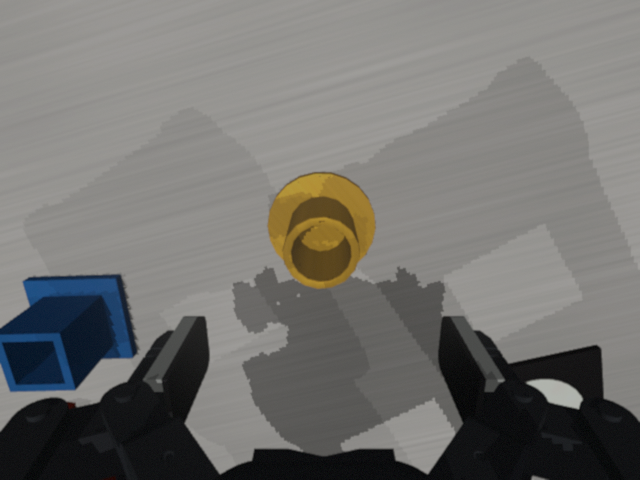

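The foot is centred between the fingers, with the pipe at (321,250), and the other shoe is clear to the left. Descending and gripping.

Request:
step_arm(
  deltas="0.001 0.002 0.05 0; 0 0 0.03 0; 0 0 0.008 0; 0 0 0.004 0; 0 0 0 0",
)

```text
time_s: 9.55
ee_pos: [0.6247, 0.2075, 0.0253]
ee_rot: [-0.0, 0.991, -0.131, 0.001]
ft_force: [0.1, 0.5, 0.6]
grip_width: 0.0852
grip_force: 0.0
```

Request:
step_arm(
  deltas="0 0 0 0; 0 0 0 0; 0 0 0 0; 0 0 0 0; 0 0 0 0",
  gripper=0,
)

```text
time_s: 10.18
ee_pos: [0.6247, 0.2077, 0.0254]
ee_rot: [-0.0, 0.991, -0.131, 0.001]
ft_force: [-1.3, 1.1, 7.0]
grip_width: 0.0414
grip_force: 50.4
```

```bash
python3 go.py  0.6245,0.2095,0.15,-15 0.432,0.092,0.15,-15
```

```text
t=10.18 p=[0.6247 0.2077 0.0254] phi=-15.1 tilt=0.08 w=0.0414
-> turn -0.001: 1 x -0.0014; shift [-0.0006 -0.0016 -0.1246]: 3 x [-0.0002 -0.0005 -0.0415]
-> turn -0.000: 0 x -0.0000; shift [-0.1555  0.1633 -0.    ]: 4 x [-0.0389  0.0408 -0.    ]
```

Request:
step_arm(
  deltas="0 0 0 0; 0 0 -0.02 0; 0 0 -0.03 0; 0 0 -0.04 0; 0 0 -0.035 0",
)

```text
time_s: 10.8
ee_pos: [0.6242, 0.2074, 0.1519]
ee_rot: [-0.0, 0.991, -0.131, 0.0]
ft_force: [0.4, -0.4, -3.9]
grip_width: 0.0409
grip_force: 51.4
```

Request:
step_arm(
  deltas="-0.039 0.04 0 0; -0.039 0.04 0 0; -0.039 0.04 0 0; -0.027 0.028 0 0; -0.012 0.013 0.02 0",
)

```text
time_s: 11.42
ee_pos: [0.431, 0.0919, 0.1314]
ee_rot: [-0.0, 0.991, -0.131, 0.002]
ft_force: [0.4, 0.8, -4.1]
grip_width: 0.0412
grip_force: 51.7
```

Request:
step_arm(
  deltas="0 0 0.05 0; 0 0 0.03 0; 0 0 0.008 0; 0 0 0.004 0; 0 0 0 0",
)

```text
time_s: 12.05
ee_pos: [0.4323, 0.0927, 0.0385]
ee_rot: [-0.0, 0.991, -0.131, 0.001]
ft_force: [0.5, 1.1, -3.4]
grip_width: 0.041
grip_force: 51.7
```

```bash
python3 go.py 0.432,0.092,0.0325,-15; python3 -c "
from cell import get_image
import cv2;i,d=get_image('wrist');cv2.imwrite('pics/w4.png',i[...,::-1])"
```

```text
t=12.05 p=[0.4323 0.0927 0.0385] phi=-15.1 tilt=0.08 w=0.0410
-> turn -0.001: 1 x -0.0013; shift [-0.0001  0.0008  0.006 ]: 1 x [-0.0001  0.0008  0.006 ]
```

View pics/w4.png

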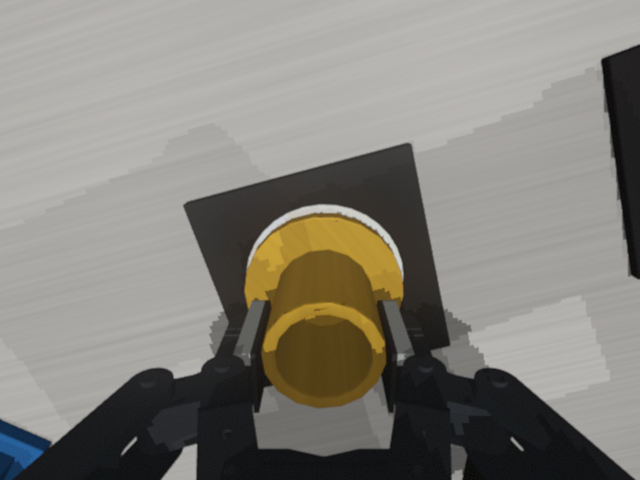

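The flange is over the disc with a thin, even white rim of about 4 mm showing at the top (parallax from the gap). Lowering and releasing.

Request:
step_arm(
  deltas="0 0 0.004 0; 0 0 0.002 0; 0 0 0 0",
)

```text
time_s: 12.48
ee_pos: [0.4318, 0.0926, 0.0315]
ee_rot: [-0.0, 0.991, -0.131, 0.0]
ft_force: [-1.7, -1.2, 0.4]
grip_width: 0.0409
grip_force: 52.0
```

Request:
step_arm(
  deltas="0 0 0 0; 0 0 0 0; 0 0 0 0; 0 0 0 0; 0 0 -0.02 0",
  gripper=1,
)

```text
time_s: 13.1
ee_pos: [0.4309, 0.0925, 0.0503]
ee_rot: [0.0, 0.991, -0.131, -0.001]
ft_force: [-0.6, 0.3, 0.3]
grip_width: 0.0857
grip_force: 0.0
```

Request:
step_arm(
  deltas="0 0 -0.04 0; 0 0 -0.05 0; 0 0 -0.02 -0.165; 0 0 0 -0.165; 0 0 0 -0.165",
)

```text
time_s: 13.72
ee_pos: [0.4318, 0.0926, 0.1616]
ee_rot: [-0.0, 0.993, 0.118, 0.0]
ft_force: [0.7, -0.0, -1.0]
grip_width: 0.0856
grip_force: 0.0
```

Request:
step_arm(
  deltas="0 0 0 -0.165; 0 0 0 -0.165; 0 0 0 -0.17; 0 0 0 0",
)

```text
time_s: 14.22
ee_pos: [0.4317, 0.0926, 0.1613]
ee_rot: [0.0, 0.934, 0.357, 0.0]
ft_force: [0.3, -0.8, -0.1]
grip_width: 0.0856
grip_force: 0.0
```

```bash
python3 go.py 0.3735,0.3115,0.12,42.3
```

```text
t=14.22 p=[0.4317 0.0926 0.1613] phi=41.9 tilt=0.00 w=0.0856
-> turn -0.007: 1 x -0.0074; shift [ 0.1042 -0.2011  0.0413]: 4 x [ 0.0261 -0.0503  0.0103]
```

Request:
step_arm(
  deltas="0.026 -0.05 0.01 0; 0.026 -0.05 0.01 0; 0.026 -0.05 0.01 0; 0.018 -0.034 0.01 0; 0.008 -0.017 0 0",
)

```text
time_s: 14.85
ee_pos: [0.3739, 0.313, 0.1205]
ee_rot: [0.0, 0.934, 0.357, -0.001]
ft_force: [1.1, -0.7, -0.2]
grip_width: 0.0855
grip_force: 0.0
```

```bash
python3 go.py 0.3735,0.3115,0.025,42.3; python3 -c "
from cell import get_image
import cv2;i,d=get_image('wrist');cv2.imwrite('pics/w5.png',i[...,::-1])"
```

```text
t=14.85 p=[0.3739 0.313  0.1205] phi=41.8 tilt=0.08 w=0.0855
-> turn -0.009: 1 x -0.0085; shift [-0.0013  0.0008  0.0955]: 2 x [-0.0006  0.0004  0.0478]
```

View pics/w5.png

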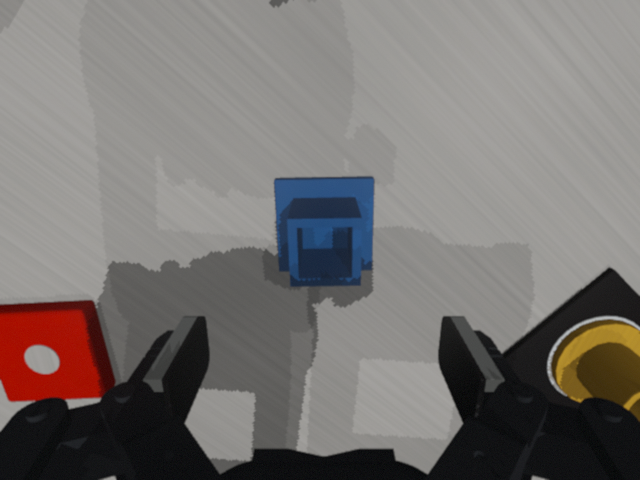

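The shoe is square to the tool and centred at (324,245). The round foot on the right is standing on its disc. Descending.

Request:
step_arm(
  deltas="-0.001 0.001 0.05 -0.008; 0 0 0.03 0; 0 0 0.011 0; 0 0 0.004 0; 0 0 0 0",
)

```text
time_s: 15.52
ee_pos: [0.3754, 0.3104, 0.0274]
ee_rot: [-0.0, 0.933, 0.361, 0.001]
ft_force: [-0.1, 0.2, -0.5]
grip_width: 0.0849
grip_force: 0.0
```

Request:
step_arm(
  deltas="0 0 0 0; 0 0 0 0; 0 0 0 0; 0 0 0 0; 0 0 0 0",
  gripper=0,
)

```text
time_s: 16.15
ee_pos: [0.3749, 0.3106, 0.027]
ee_rot: [-0.0, 0.932, 0.362, 0.0]
ft_force: [-1.5, 0.3, 5.4]
grip_width: 0.0394
grip_force: 52.7
```

```bash
python3 go.py  0.373,0.312,0.17,42.3 0.449,-0.0985,0.17,5.6
```

```text
t=16.15 p=[0.3749 0.3106 0.027 ] phi=42.4 tilt=0.05 w=0.0394
-> turn 0.002: 1 x 0.0016; shift [-0.0005 -0.0024 -0.143 ]: 3 x [-0.0002 -0.0008 -0.0477]
-> turn 0.641: 4 x 0.1601; shift [ 0.0356  0.416  -0.    ]: 7 x [ 0.0051  0.0594 -0.    ]
```

Request:
step_arm(
  deltas="0 0 0 0; 0 0 -0.02 0; 0 0 -0.03 0; 0 0 -0.045 0; 0 0 -0.05 0",
)

```text
time_s: 16.77
ee_pos: [0.3741, 0.3098, 0.1717]
ee_rot: [0.0, 0.932, 0.362, -0.001]
ft_force: [0.5, 1.1, -4.9]
grip_width: 0.0394
grip_force: 51.7
```

Request:
step_arm(
  deltas="0 0 0 0.16; 0 0 0 0.16; 0 0 0 0.16; 0 0 0 0.162; 0.005 0.058 0 0",
)

```text
time_s: 17.4
ee_pos: [0.3847, 0.254, 0.1705]
ee_rot: [0.0, 0.999, 0.049, -0.001]
ft_force: [2.2, -1.9, -5.4]
grip_width: 0.039
grip_force: 53.2
```

Request:
step_arm(
  deltas="0.005 0.058 0 0; 0.005 0.058 0 0; 0.005 0.058 0 0; 0.005 0.058 0 0; 0.005 0.058 0 0",
)

```text
time_s: 18.02
ee_pos: [0.4382, -0.035, 0.171]
ee_rot: [-0.0, 0.999, 0.049, -0.0]
ft_force: [1.5, 0.5, -5.4]
grip_width: 0.0391
grip_force: 53.2
```

Request:
step_arm(
  deltas="0.003 0.042 0 0; 0.002 0.024 0.02 0; 0 0 0.05 0; 0 0 0.04 0; 0 0 0.015 0",
)

```text
time_s: 18.65
ee_pos: [0.4485, -0.098, 0.0437]
ee_rot: [-0.001, 0.999, 0.049, -0.002]
ft_force: [-0.7, 0.2, -4.6]
grip_width: 0.0391
grip_force: 53.2
```

Request:
step_arm(
  deltas="0 0 0.006 0; 0 0 0 0",
)

```text
time_s: 18.9
ee_pos: [0.4505, -0.0984, 0.0413]
ee_rot: [0.0, 0.999, 0.049, 0.001]
ft_force: [-0.4, 0.4, -5.0]
grip_width: 0.039
grip_force: 53.3
```

```bash
python3 go.py 0.449,-0.0985,0.034,5.6; python3 -c "
from cell import get_image
import cv2;i,d=get_image('wrist');cv2.imwrite('pics/w6.png',i[...,::-1])"
```

```text
t=18.90 p=[ 0.4505 -0.0984  0.0413] phi=5.6 tilt=0.06 w=0.0390
-> turn 0.000: 1 x 0.0003; shift [-0.0015 -0.      0.0073]: 1 x [-0.0015 -0.      0.0073]
```

View pics/w6.png

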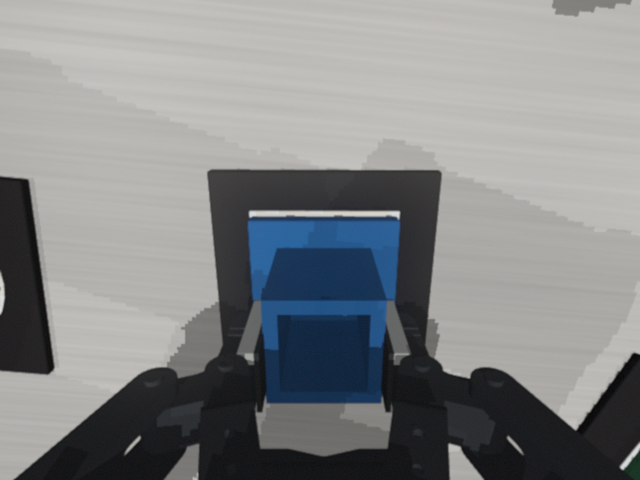

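The shoe is aligned with the square silhouette, with a thin white rim at row 213 and left-right symmetric about column 324. Lowering, releasing and heading for the H-section.

Request:
step_arm(
  deltas="-0.001 0 0.005 0; 0 0 0.002 0; 0 0 0 0",
)

```text
time_s: 19.32
ee_pos: [0.449, -0.0985, 0.0333]
ee_rot: [-0.0, 0.999, 0.049, -0.0]
ft_force: [-0.3, -0.5, -5.2]
grip_width: 0.039
grip_force: 53.4
```

Request:
step_arm(
  deltas="0 0 0 0; 0 0 0 0; 0 0 0 0; 0 0 0 0; 0 0 -0.02 0",
  gripper=1,
)

```text
time_s: 19.95
ee_pos: [0.4482, -0.0983, 0.0524]
ee_rot: [-0.0, 0.999, 0.049, -0.001]
ft_force: [1.2, 0.5, -0.0]
grip_width: 0.0851
grip_force: 0.0
```

Request:
step_arm(
  deltas="0 0 -0.04 0; 0 0 -0.05 0; 0 0 -0.04 -0.163; 0 0 0 -0.163; 0 0 0 -0.163",
)

```text
time_s: 20.58
ee_pos: [0.4491, -0.0985, 0.1839]
ee_rot: [0.0, 0.956, 0.292, 0.0]
ft_force: [0.8, 0.3, -1.0]
grip_width: 0.0855
grip_force: 0.0
```

Request:
step_arm(
  deltas="0 0 0 -0.163; 0 0 0 -0.163; 0 0 0 -0.163; 0 0 0 -0.163; 0 0 0 -0.163",
)

```text
time_s: 21.2
ee_pos: [0.449, -0.0985, 0.1833]
ee_rot: [0.0, 0.763, 0.647, 0.0]
ft_force: [0.3, -0.1, -0.0]
grip_width: 0.0856
grip_force: 0.0
```

Request:
step_arm(
  deltas="0 0 0 -0.163; 0 0 0 -0.163; 0 0 0 -0.163; 0 0 0 -0.163; 0 0 0 -0.163",
)

```text
time_s: 21.82
ee_pos: [0.449, -0.0985, 0.1833]
ee_rot: [-0.0, 0.444, 0.896, 0.0]
ft_force: [0.3, 0.3, -1.0]
grip_width: 0.0854
grip_force: 0.0
```

Request:
step_arm(
  deltas="0 0 0 -0.163; 0 0 0 -0.163; 0 0 0 -0.163; 0 0 0 0",
)

```text
time_s: 22.32
ee_pos: [0.449, -0.0985, 0.1833]
ee_rot: [-0.0, 0.217, 0.976, 0.0]
ft_force: [0.5, 0.2, -0.1]
grip_width: 0.0853
grip_force: 0.0
```

```bash
python3 go.py 0.502,0.430,0.12,155
```

```text
t=22.32 p=[ 0.449  -0.0985  0.1833] phi=155.0 tilt=0.00 w=0.0853
-> turn -0.000: 1 x -0.0003; shift [0.1753 0.5013 0.0633]: 9 x [0.0195 0.0557 0.007 ]
```

Request:
step_arm(
  deltas="0.019 0.055 0.007 0; 0.019 0.055 0.007 0; 0.019 0.055 0.007 0; 0.019 0.055 0.007 0; 0.019 0.055 0.007 0",
)

```text
time_s: 22.95
ee_pos: [0.4788, 0.193, 0.1483]
ee_rot: [0.0, 0.218, 0.976, 0.0]
ft_force: [1.1, -0.4, 0.3]
grip_width: 0.0857
grip_force: 0.0
```

Request:
step_arm(
  deltas="0.019 0.055 0.007 0; 0.019 0.055 0.007 0; 0.019 0.055 0.007 0; 0.016 0.042 0.007 0; 0.007 0.019 0 0",
)

```text
time_s: 23.58
ee_pos: [0.5013, 0.4314, 0.1192]
ee_rot: [-0.001, 0.217, 0.976, -0.001]
ft_force: [0.5, -0.4, 0.5]
grip_width: 0.0854
grip_force: 0.0
```

```bash
python3 go.py 0.502,0.430,0.022,155; python3 -c "
from cell import get_image
import cv2;i,d=get_image('wrist');cv2.imwrite('pics/w7.png',i[...,::-1])"
```

```text
t=23.57 p=[0.5013 0.4314 0.1192] phi=154.9 tilt=0.09 w=0.0854
-> turn -0.002: 1 x -0.0016; shift [-0.0012 -0.001   0.0972]: 2 x [-0.0006 -0.0005  0.0486]
```

View pics/w7.png

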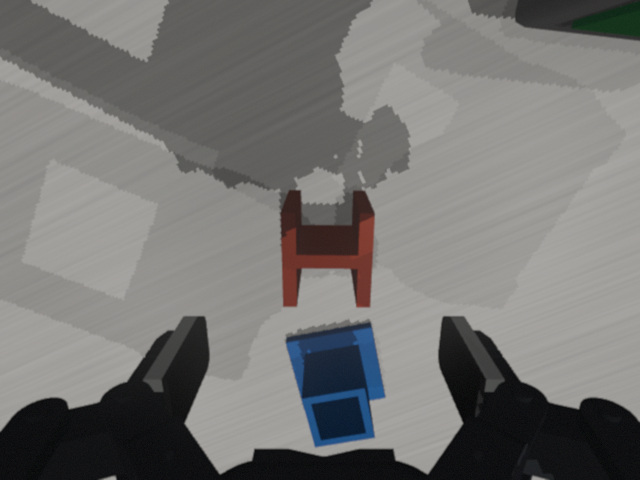

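The H stands with its flanges along the tool's x axis, centred at (329,250), about 2 mm right of the finger centre. The look-alike shoe sits behind it with room to spare. Descending.

Request:
step_arm(
  deltas="-0.001 0.001 0.05 0; 0 0 0.03 0; 0 0 0.011 0; 0 0 0.005 0; 0 0 0 0",
)

```text
time_s: 24.25
ee_pos: [0.5037, 0.4302, 0.0255]
ee_rot: [0.0, 0.217, 0.976, 0.001]
ft_force: [0.2, -0.8, 0.4]
grip_width: 0.0855
grip_force: 0.0
```

Request:
step_arm(
  deltas="0 0 0 0; 0 0 0 0; 0 0 0 0; 0 0 0 0; 0 0 0 0",
  gripper=0,
)

```text
time_s: 24.88
ee_pos: [0.5036, 0.4305, 0.0254]
ee_rot: [0.0, 0.216, 0.976, 0.001]
ft_force: [-0.2, -0.0, 5.2]
grip_width: 0.0492
grip_force: 53.4
```

```bash
python3 go.py  0.502,0.43,0.17,155 0.529,-0.390,0.17,83.4
```

```text
t=24.88 p=[0.5036 0.4305 0.0254] phi=155.0 tilt=0.09 w=0.0492
-> turn 0.001: 1 x 0.0006; shift [ 0.0012 -0.0011 -0.1446]: 3 x [ 0.0004 -0.0004 -0.0482]
-> turn 1.250: 7 x 0.1785; shift [-0.8115  0.1211 -0.    ]: 14 x [-0.058   0.0086 -0.    ]
```

Request:
step_arm(
  deltas="0 0 0 0; 0 0 -0.02 0; 0 0 -0.03 0; 0 0 -0.045 0; 0 0 -0.05 0",
)

```text
time_s: 25.5
ee_pos: [0.5027, 0.4297, 0.1713]
ee_rot: [-0.0, 0.216, 0.976, -0.0]
ft_force: [1.5, -0.2, -4.2]
grip_width: 0.0493
grip_force: 52.9
```

Request:
step_arm(
  deltas="0 0 0 0.178; 0 0 0 0.178; 0 0 0 0.178; 0 0 0 0.178; 0 0 0 0.178",
)

```text
time_s: 26.12
ee_pos: [0.503, 0.43, 0.1704]
ee_rot: [0.0, 0.618, 0.786, 0.0]
ft_force: [-0.3, 0.6, -3.0]
grip_width: 0.0492
grip_force: 53.0
```

Request:
step_arm(
  deltas="0 0 0 0.178; 0 0 0 0.178; -0.056 0.008 0 0; -0.056 0.008 0 0; -0.056 0.008 0 0",
)

```text
time_s: 26.75
ee_pos: [0.508, 0.2588, 0.1703]
ee_rot: [0.0, 0.745, 0.667, 0.0]
ft_force: [1.0, -0.6, -3.8]
grip_width: 0.0492
grip_force: 53.4
```

Request:
step_arm(
  deltas="-0.056 0.008 0 0; -0.056 0.008 0 0; -0.056 0.008 0 0; -0.056 0.008 0 0; -0.056 0.008 0 0",
)

```text
time_s: 27.38
ee_pos: [0.5167, -0.024, 0.1706]
ee_rot: [0.0, 0.745, 0.667, 0.0]
ft_force: [0.5, 0.2, -3.2]
grip_width: 0.0492
grip_force: 53.4
```

Request:
step_arm(
  deltas="-0.056 0.008 0 0; -0.056 0.008 0 0; -0.056 0.008 0 0; -0.056 0.008 0 0; -0.056 0.008 0 0",
)

```text
time_s: 28.0
ee_pos: [0.5255, -0.3068, 0.1705]
ee_rot: [0.0, 0.745, 0.667, 0.0]
ft_force: [0.6, 0.5, -4.0]
grip_width: 0.0492
grip_force: 53.4
```

```bash
python3 go.py 0.529,-0.390,0.17,83.4
```

```text
t=28.00 p=[ 0.5255 -0.3068  0.1705] phi=83.6 tilt=0.04 w=0.0492
-> turn 0.004: 1 x 0.0040; shift [-0.0822  0.013   0.0005]: 2 x [-0.0411  0.0065  0.0003]
```

Request:
step_arm(
  deltas="-0.05 0.008 0 0; -0.032 0.005 0.02 0; 0 0 0.05 0; 0 0 0.04 0; 0 0 0.015 0",
)

```text
time_s: 28.62
ee_pos: [0.5289, -0.3873, 0.0426]
ee_rot: [-0.002, 0.745, 0.667, -0.0]
ft_force: [0.4, 0.1, -3.7]
grip_width: 0.049
grip_force: 53.1
```

Request:
step_arm(
  deltas="0 0 0.006 0; 0 0 0 0",
)

```text
time_s: 28.88
ee_pos: [0.5303, -0.3882, 0.0398]
ee_rot: [0.001, 0.745, 0.667, 0.0]
ft_force: [0.1, 0.5, -4.1]
grip_width: 0.0493
grip_force: 53.1
```

```bash
python3 go.py 0.529,-0.390,0.0325,83.5; python3 -c "
from cell import get_image
import cv2;i,d=get_image('wrist');cv2.imwrite('pics/w8.png',i[...,::-1])"
```

```text
t=28.88 p=[ 0.5303 -0.3882  0.0398] phi=83.7 tilt=0.09 w=0.0493
-> turn 0.003: 1 x 0.0026; shift [-0.002  -0.0011  0.0073]: 1 x [-0.002  -0.0011  0.0073]
```

View pics/w8.png

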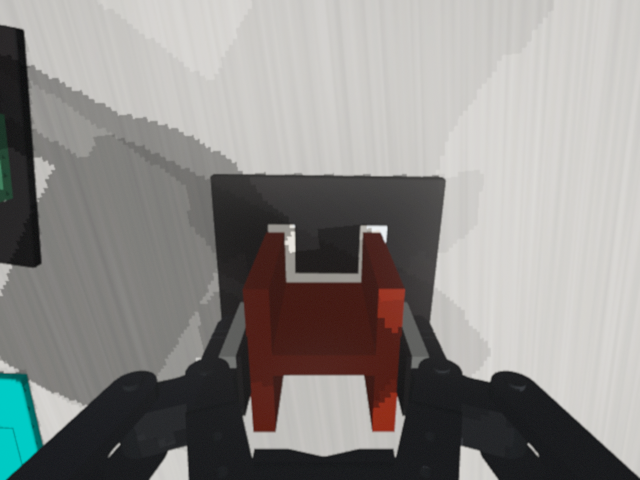

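The H-section is over the H silhouette. The stroke ends are at (280,230) and (374,230), a few mm of even rim shows, and the orientation matches. Lowering, releasing and clearing the arm.

Request:
step_arm(
  deltas="-0.001 -0.001 0.005 0; 0 0 0.002 0; 0 0 0 0",
)

```text
time_s: 29.3
ee_pos: [0.5286, -0.3889, 0.0314]
ee_rot: [0.0, 0.745, 0.667, 0.0]
ft_force: [0.0, 1.0, -4.1]
grip_width: 0.0489
grip_force: 53.3
```

Request:
step_arm(
  deltas="0 0 0 0; 0 0 0 0; 0 0 0 0; 0 0 0 0; 0 0 -0.02 0",
  gripper=1,
)

```text
time_s: 29.92
ee_pos: [0.528, -0.3883, 0.0506]
ee_rot: [-0.001, 0.745, 0.667, -0.0]
ft_force: [0.0, 0.1, -0.0]
grip_width: 0.0857
grip_force: 0.0
```

Request:
step_arm(
  deltas="0 0 -0.04 0; 0 0 -0.05 0; 0 0 -0.05 0; -0.04 -0.04 -0.02 0; -0.04 -0.04 -0.02 0",
)

```text
time_s: 30.55
ee_pos: [0.4394, -0.4598, 0.2341]
ee_rot: [0.001, 0.745, 0.667, -0.0]
ft_force: [-0.1, -0.3, -0.3]
grip_width: 0.0851
grip_force: 0.0
```

Request:
step_arm(
  deltas="-0.04 -0.04 0 0; -0.04 -0.04 0 0; -0.04 -0.04 0 0; -0.03 -0.03 0 0; 0 0 0 0",
)

```text
time_s: 31.18
ee_pos: [0.2723, -0.5932, 0.2327]
ee_rot: [0.0, 0.746, 0.666, -0.0]
ft_force: [-0.2, 0.8, -0.2]
grip_width: 0.0852
grip_force: 0.0
```

```bash
python3 go.py; python3 - <<'E'
from h import *
from cell import get_image
T={"ch":(.3575,-.303,.045,.02),"round":(.432,.092,.05,.012),"shoe":(.449,-.0985,.055,.012),"h":(.529,-.39,.05,.03),"tape":(.613,-.206,.06,.02)}
for n in("top","scene"):
    i,d=get_image(n);w=world(n,d);h=cv2.cvtColor(i,cv2.COLOR_RGB2HSV);cv2.imwrite(f"pics/{n}9.png",i[...,::-1])
    for k,(x,y,r,z) in T.items():
        m=(np.hypot(w[...,0]-x,w[...,1]-y)<r)&(w[...,2]>z)&(w[...,2]<.08)
        if k!="tape": m&=h[...,1]>70
        print(n,k,m.sum(),rect(w[m]),"ztop",np.percentile(w[m][:,2],97).round(3)) if m.sum()>5 else print(n,k,"hidden")
E
```

```text
t=31.18 p=[ 0.2723 -0.5932  0.2327] phi=83.5 tilt=0.06 w=0.0852
top ch 193 c=(362,-304) size=(37,77) ang_w=74.9deg ztop 0.047
top round 449 c=(433,92) size=(66,68) ang_w=88.5deg ztop 0.064
top shoe 482 c=(450,-98) size=(64,64) ang_w=5.7deg ztop 0.065
top h 293 c=(527,-389) size=(56,51) ang_w=83.8deg ztop 0.066
top tape 380 c=(614,-205) size=(39,65) ang_w=19.3deg ztop 0.063
scene ch 286 c=(360,-307) size=(38,81) ang_w=76.5deg ztop 0.045
scene round 552 c=(434,85) size=(66,61) ang_w=38.6deg ztop 0.062
scene shoe 779 c=(450,-102) size=(65,63) ang_w=5.9deg ztop 0.062
scene h 861 c=(527,-391) size=(57,53) ang_w=84.5deg ztop 0.064
scene tape 722 c=(613,-208) size=(38,67) ang_w=16.9deg ztop 0.061
```

View pics/top9.png

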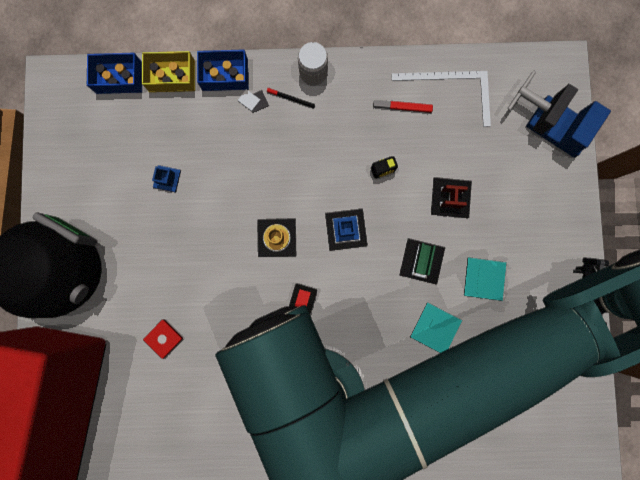

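All four pieces stand on their plates within about 4 mm and 2°, and their tops have risen by the plate's 6 mm. The tape at (384,168) has not moved and the arm is clear.

```bash
python3 -c "
from cell import ticket
print(ticket.job_done())"
```

```text
the job is handed in; nothing more can be done
None
```

All four workpieces stand released on their matching plates, measured within about 4 mm and 2° of the silhouettes; the tape measure was not moved, and the job was handed in at about 31 s (no verdict was returned).

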